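# Clip the handle onto the sanding block and set the sander on its sloping guide

### The arm

A 6-joint arm with a two-finger parallel gripper is mounted at the origin on a cart in front of the work surface, level with it; the furniture and walls round the work are solid. World frame = base frame: x ahead of the robot, y to its left, z up, the work surface at z = 0. Lengths are in mm, angles in rad, forces in N, time in s.
With the tool pointing down it reaches from about 325 to 875 mm from the base axis. Payload 4.4 kg.
Tool frame: the origin (TCP) lies on the centre line of the jaws, within the pads' length; the fingertips stand ahead of it and the grasp point (between the pads) lies 6 mm ahead of it (ctrl.tcp_to_tips is the z of the fingertips in the tool frame, in mm); z points along the fingers, y is the line along which they close (so a half turn about z gives the same grasp; the last joint's range is limited). The gripper opens to 85 mm and grips with 20 to 120 N. Pads are 22 mm wide; open, the fingers measure 114 mm over their backs; the gripper's body (76 mm by 85 mm) begins 54 mm behind the grasp point. The pads swing forward as they close: fully open they stand 13 mm farther back than shut.
Start: joints at [1.159, 0.207, 1.542, -0, 1.393, -0.15], TCP at [148.275, 555.555, 222.482] pointing down, gripper open.
Joint ranges: [-2.73, 2.73], [-0.86, 2.22], [0.23, 2.46], [-1.11, 4.25], [0.08, 2.63], [-2.82, 2.82]. Speed limits (rad/s): [2.79, 2.79, 3.14, 3.14, 3.14, 3.14].

### API

Orientations are given as a 3x3 rotation matrix whose columns are the frame's x, y, z axes.
In Python, from plant import ctrl, sensors, optics gives the robot as it stands. Calls block until the motion is done:
- ctrl.move_ptp(position, orientation): joint-space move of the TCP to a pose.
- ctrl.move_l(position, rot=None, vel=150, threshold=None): straight line of the TCP; rot=None keeps the orientation; vel is the mean speed in mm/s. With threshold (N) it stops when the force on the tool has changed by that much, and returns True; else False.
- ctrl.set_joints(angles): joint-space move.
- ctrl.gripper_to(opening, force=None): finger opening in mm; force is the grip in N (None keeps the last); returns when the fingers have stopped.
- ctrl.hold(seconds).
- ctrl.solve_ik(position, orientation): joint angles nearest the present ones, or None.
- sensors.read_state(): the state.
- optics.grab_frame(name): name is "scene" or "top" or "wrist"; returns (picture, depth): 480x640x3 uint8, red, green, blue; 480x640 float32, mm along the optical axis (not along the pixel's ray), 0 where there is no reading.
- optics.camera_params(name): a dict with "mtx" (3x3 intrinsics, pixels), "R" (3x3) and "t" (3): a world point X has camera coordinates R X + t; the wrist camera has in their place "T_tool_cam" (4x4, takes a point from camera to tool coordinates, whose origin is the TCP and whose axes are the flange's). Camera axes: x right, y down, z forward; pixel columns grow to the right and rows downward; lengths in mm; the calibration is good to about 2 mm. A picture is of the moment at which its call begins: read the wrist's pose just before it. camera_params takes no time and is no camera call.
A pose or a line that the arm cannot do raises ctrl.MotionError and nothing moves.
- ctrl.finish_job(): hands the job in; it is judged then, once.
The state is a dict: "t": time; "q": joint angles; "qvel": joint speeds; "tau": joint torques, N m; "eef_pos": TCP position; "eef_rot": TCP orientation; "force": force on the tool from outside, world axes, zero at the start; "wrist_torque": the same for the moment, N m; "grip_width": finger opening in mm; "grasp_force": force on a finger pad.
Only numpy, scipy, OpenCV 4.12 (cv2) and the standard library are available. Lean on these libraries where they do the work, as an engineer would, in place of code of your own. Each camera call takes 0.05 s, during which the arm holds its last target. There are 200 camera calls.

### The job

Press the clip-on handle straight down onto the cork sanding block where it lies on the bench, until the handle is fully home on the block. Then lift the two together as one sander and set it on the sloping sanding guide: flat on the bed with its length across the slope, between the side rails and down against the low stop, and let go. Leave the screw tub, the tape measure and the roll of masking tape where they are.

Things in the scene. Friction and masses are not known exactly. Their poses are not given: they have to be found in the camera images.
- sanding_handle: Clip-on sander handle, loose, about 0.13 kg, standing on the bench with its open side down. Origin: centre of its underside, level with its jaw lips (on the bench at first); z up, y along the handle. Black deck 58 (x) by 96 (y) mm, underside at z = 22, top at z = 30 mm. Fully home on the block its origin is 9.5 mm above the block's underside and over its middle.
- handle_grip (a point): Middle of the handle's light wood grip, 53 mm above the handle's origin; axes as the handle's. The grip is 24 mm thick (x), 84 mm long (y), from 36 to 70 mm above the origin, with flat sides. Held here, with finger tips just over the deck, it can be pressed firmly.
- handle_mouth (a point): Middle of the open underside, at the handle's origin. On both long sides hang red spring jaws 80 mm long (y): straight parts (z = 11 to 22 mm) 59 mm apart, lips flaring to about 71 mm apart at z = 0. Each gives outward up to 6 mm with 2.4 N plus 0.8 N per mm. Pushed on with the lengths in line and within 4 mm sideways, with 8 to 16 N, they then hold the block by friction.
- sanding_block: Cork sanding block wrapped in brown sandpaper, loose, about 0.09 kg, a plain box 61.5 (x) by 105 (y) by 31.5 (z) mm lying flat on the bench. Origin: centre of its underside; z up, y along its length. It goes into the handle's mouth with its length along the handle's, either way round.
- guide_bed: Bed of the sanding guide, fixed: a plywood board 145 mm long (x), 136 mm wide (y), rising at 24 degrees away from the robot, top edge 80 mm above the bench. Origin: on its surface, middle of the stop's uphill face; x up the slope, y across, z square out of it. Aluminium stop 7 mm high at x = -10 to 0 mm; side rails 10 mm high, inner faces at y = -56 and 56 mm.
- guide_seat (a point): Where the centre of the block's underside is when the sander is seated: on the bed's surface, 31 mm up the slope from the stop, midway between the rails; axes as the bed's. The block lies with its length across the slope, with 3.5 mm play to each rail; the jaw lips clear the stop by 2.5 mm.
- screw_tub: White plastic tub, 69 mm wide, 48 mm high, bystander; origin centre of underside.
- tape_measure: Yellow and black tape measure, 38 x 79 x 63 mm, bystander; origin centre of underside.
- masking_tape: Roll of pale yellow masking tape lying flat, 100 mm across, 25 mm high, bystander; origin centre of underside.
Not all that is in view belongs to the job. Leave any purple or turquoise look-alike of the sanding_handle alone.

How it is judged (in metres and radians):
On the way, in this order (a step that is already met when the one before it is completed fails the run):
1. the handle is pressed fully home on the block while the block lies on the bench (height (world z) of sanding_block below 0.005 m and angle between sanding_block's own z axis and vertical below 0.05 rad and z of sanding_handle in the frame of sanding_block below 0.0125 m and x of sanding_handle in the frame of sanding_block between -0.005 and 0.005 m and y of sanding_handle in the frame of sanding_block between -0.01 and 0.01 m and angle between the z axis of sanding_handle and the z axis of sanding_block, either way round below 0.07 rad and angle between the y axis of sanding_handle and the y axis of sanding_block, either way round below 0.1 rad), for 0.2 s.
2. handle and block are lifted together clear of the bench, still joined (height (world z) of sanding_block above 0.03 m and contact force between sanding_block and sanding_handle above 0.2 N and z of sanding_handle in the frame of sanding_block below 0.0135 m and distance between sanding_handle and sanding_block below 0.02 m), for 0.2 s.
At the end, for the whole second after the job is handed in: The block lies flat on the sloping bed (within 3 mm and 3.4 degrees), between the rails, its lower long side within 5 mm of the low stop, with the handle still fully home on it (within 3.5 mm in height and 4 degrees, and centred on it within 6 mm across and 12 mm along), both released and at rest (x of sanding_block in the frame of guide_bed between 0.028 and 0.036 m and y of sanding_block in the frame of guide_bed between -0.007 and 0.007 m and z of sanding_block in the frame of guide_bed between -0.003 and 0.003 m and angle between the z axis of sanding_block and the z axis of guide_bed, either way round below 0.06 rad and angle between the y axis of sanding_block and the y axis of guide_bed, either way round below 0.1 rad and z of sanding_handle in the frame of sanding_block between 0.007 and 0.0135 m and x of sanding_handle in the frame of sanding_block between -0.006 and 0.006 m and y of sanding_handle in the frame of sanding_block between -0.012 and 0.012 m and angle between the z axis of sanding_handle and the z axis of sanding_block, either way round below 0.07 rad and angle between the y axis of sanding_handle and the y axis of sanding_block, either way round below 0.1 rad and linear speed of each of sanding_block, sanding_handle below 0.02 m/s); the robot touches nothing.
It fails at once if the screw tub is pushed more than 30 mm (distance of screw_tub from where it was at the start of the episode above 0.03 m).
It fails at once if the tape measure is pushed more than 30 mm (distance of tape_measure from where it was at the start of the episode above 0.03 m).
It fails at once if the masking tape is pushed more than 30 mm (distance of masking_tape from where it was at the start of the episode above 0.03 m).
It also fails if it takes over 58 s, if anything falls off the work surface, if the arm or the gripper's body presses on something with over 40 N, if the wrist force passes 120 N, or if a joint passes its speed limit or range.

## Working session

There is one attempt and no reset: what is moved stays moved. The work goes in short steps, each a Python script; the robot and the scene stay as the last script left them, time stands still between calls to the robot, and variables do not carry over. Pictures are saved under pics/ and viewed, at most 10 in all, crops included, and the job is handed in when it is done.

```bash
ls; mkdir -p pics; python3 - <<'E'
from plant import ctrl,sensors,optics
import cv2,numpy as np
for n in("scene","top"):
    im,d=optics.grab_frame(n); cv2.imwrite(f"pics/{n}0.png",im[:,:,::-1]); np.savez(f"{n}0.npz",im=im,d=d)
    p=optics.camera_params(n); print(n,p)
print(ctrl.tcp_to_tips,optics.camera_params("wrist"),sensors.read_state())
E
```

```text
pics
scene {'mtx': array([[623.52894395,   0.        , 317.56719749],
       [  0.        , 623.52894395, 247.42509005],
       [  0.        ,   0.        ,   1.        ]]), 'R': array([[ 0.8261669 , -0.56334517,  0.00951182],
       [-0.24461044, -0.37383629, -0.89465757],
       [ 0.50755688,  0.73680978, -0.44665128]]), 't': array([-442.0198976 ,  187.83609519, 1180.92722153])}
top {'mtx': array([[563.91410742,   0.        , 315.08594099],
       [  0.        , 563.91410742, 243.78045429],
       [  0.        ,   0.        ,   1.        ]]), 'R': array([[ 2.86831583e-02, -9.99582201e-01,  3.56371741e-03],
       [-9.88916571e-01, -2.88963189e-02, -1.45633163e-01],
       [ 1.45675296e-01,  6.52999865e-04, -9.89332240e-01]]), 't': array([ -10.35414571,  525.26029582, 1423.52855457])}
25.0 {'mtx': array([[370.66813603,   0.        , 320.7980994 ],
       [  0.        , 370.66813603, 238.27711039],
       [  0.        ,   0.        ,   1.        ]]), 'T_tool_cam': array([[ 1.67291005e-03, -9.59396869e-01, -2.82054693e-01,
         7.08454915e+01],
       [ 9.99998474e-01,  1.74686973
[... 310 characters left out ...]
,
        1.39353233e+00, -1.50525430e-01]), 'qvel': array([-0.00014648, -0.00115781, -0.00401921, -0.00071707, -0.00074375,
        0.00017992]), 'tau': array([-8.73134013e-04, -3.84094512e+01, -2.92549038e+01, -1.86147199e-04,
        4.85261553e-03,  6.58936116e-06]), 'eef_pos': array([147.98075616, 554.89543357, 221.42333093]), 'eef_rot': array([[-9.66191079e-01,  2.57825630e-01, -8.62161256e-04],
       [ 2.57826855e-01,  9.66189198e-01, -1.93569994e-03],
       [ 3.33937838e-04, -2.09254434e-03, -9.99997755e-01]]), 'force': array([ 0.31960652,  0.09897756, -0.52989754]), 'wrist_torque': array([-0.02934257, -0.0148637 , -0.01124031]), 'grasp_force': 0.0, 'grip_width': 85.65026678569915}
```

View pics/top0.png

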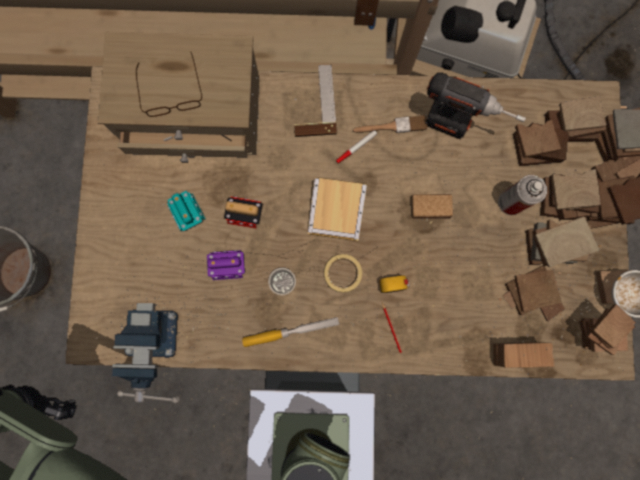

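View pics/scene0.png

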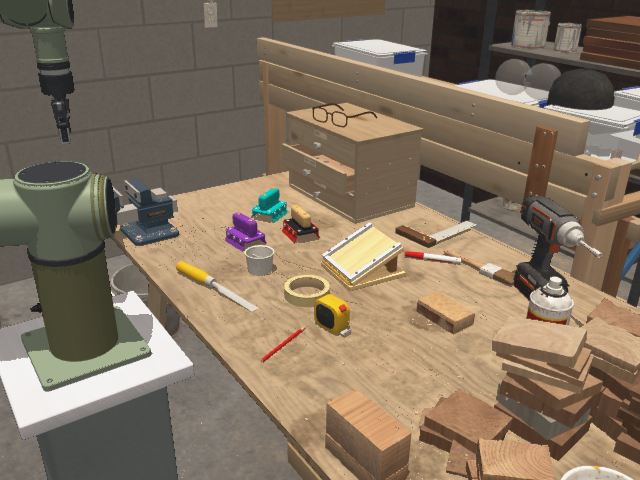

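The top view shows the candidates for the handle: the black and red one with a wood grip at (244,212), a purple one at (226,265) and a turquoise one at (186,210). By the description it is (244,212). The block is the lone brown box at (432,206); the wood offcuts at (535,300), (527,355) and elsewhere on the right are stacked or the wrong size. The guide is at (338,207), the tub at (282,281), the masking tape at (343,273) and the tape measure at (394,284).

```bash
cat > h.py <<'E'
from plant import ctrl,sensors,optics
import cv2,numpy as np
def ray_pt(n,uv,z):
    p=optics.camera_params(n); R,t,K=p["R"],p["t"],p["mtx"]
    c=-R.T@t; d=R.T@np.linalg.inv(K)@np.array([*uv,1.]); return c+d*(z-c[2])/d[2]
def down(yaw): # tool x at yaw, z down
    c,s=np.cos(yaw),np.sin(yaw); return np.array([[c,s,0],[s,-c,0],[0,0,-1.]])
def cloud(n):
    s=sensors.read_state(); im,d=optics.grab_frame(n); p=optics.camera_params(n)
    v,u=np.mgrid[:480,:640]; d=d.astype(float)
    P=np.stack([u,v,np.ones_like(u)],-1)@np.linalg.inv(p["mtx"]).T*d[...,None]
    if n=="wrist":
        T=p["T_tool_cam"]; P=P@T[:3,:3].T+T[:3,3]; P=P@s["eef_rot"].T+s["eef_pos"]
    else: P=(P-p["t"])@p["R"]
    P[d<=0]=np.nan; return im,P
def rect(P,m):
    r=cv2.minAreaRect(P[m][:,:2].astype(np.float32)); return r
E
python3 - <<'E'
from h import *
for n,uv,z in [("handle",(244,212),50),("block",(432,206),31),("guide low edge",(334,236),20),("guide top edge",(342,181),80),("tub",(282,281),48),("measure",(394,284),63)]:
    print(n,ray_pt("top",uv,z).round())
im,P=cloud("top")
print("bench z",np.nanmedian(P[300:330,200:260,2]))
for n,(u,v) in dict(h=(244,212),b=(432,206)).items():
    w=P[v-3:v+4,u-3:u+4].reshape(-1,3); print(n,np.nanmedian(w,0))
cv2.imwrite("pics/crop1.png",cv2.resize(im[170:300,150:470,::-1],None,fx=2.5,fy=2.5,interpolation=3))
b=ray_pt("top",(432,206),31); h=ray_pt("top",(244,212),50)
for yaw in (np.pi/2,-np.pi/2):
    for p in (h,b): print(yaw,ctrl.solve_ik([p[0],p[1],170],down(yaw)))
E
```

```text
handle [601. 191.  50.]
block [ 636. -300.   31.]
guide low edge [550. -44.  20.]
guide top edge [684. -59.  80.]
tub [426.  86.  48.]
measure [ 425. -197.   63.]
bench z 0.5904741349660164
h [600.02030045 191.0333568   63.48467622]
b [ 635.03620149 -299.74168368   33.46331034]
1.5707963267948966 [ 1.71131873e-01  3.67505123e-01  1.44839309e+00 -4.44089210e-16
  1.32569444e+00  1.71131873e-01]
1.5707963267948966 [-5.63745129e-01  5.14673260e-01  1.24019957e+00 -4.44089210e-16
  1.38671982e+00 -5.63745129e-01]
-1.5707963267948966 None
-1.5707963267948966 [-5.63745129e-01  5.14673260e-01  1.24019957e+00 -4.44089210e-16
  1.38671982e+00  2.57784752e+00]
```

View pics/crop1.png

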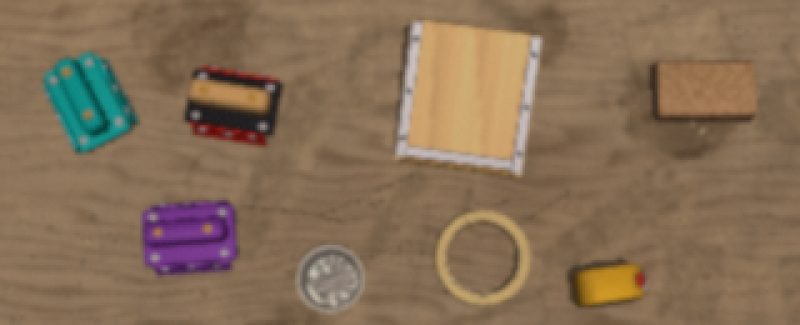

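The crop confirms the black handle with red jaws and a light wood grip (crop 235,100). The guide's stop is at its lower edge, towards the robot. Next I'll take wrist views from close above the block, the guide and the handle.

```bash
python3 - <<'E'
from h import *
R=down(np.pi/2); ims=[]
for n,x,y,z in [("b",636,-300,200),("g",617,-52,260),("h",601,191,220)]:
    ctrl.move_ptp([x,y,z],R); ctrl.hold(.2)
    s=sensors.read_state(); im,P=cloud("wrist"); np.savez(n+"w.npz",im=im,P=P); ims.append(im)
    print(n,s["t"],s["eef_pos"].round(1))
g=np.hstack(ims)[:,:,::-1]; g=np.vstack([np.hstack([ims[0],ims[1]]),np.hstack([ims[2],ims[2]*0])])[:,:,::-1]
cv2.imwrite("pics/w.png",cv2.resize(g,(800,600),interpolation=cv2.INTER_AREA))
E
```

```text
b 3.7833 [ 636.2 -299.5  200.1]
g 5.0333 [617.  -53.7 259.2]
h 6.2583 [601.8 189.3 220.4]
```

View pics/w.png

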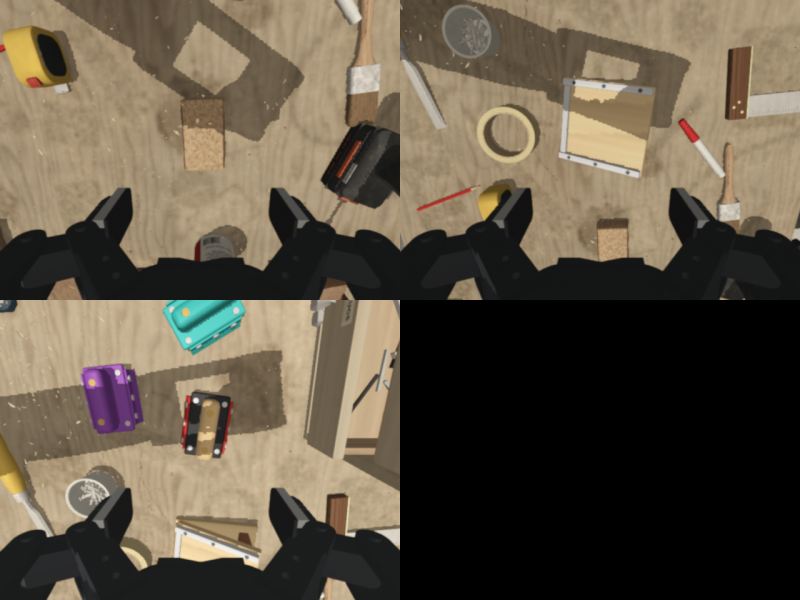

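All three objects are clear of the fingers: block at pixel (323,213) of its frame, guide at (335,200), handle at (330,200). I'll extract each pose from depth and check the sizes.

```bash
python3 - <<'E'
from h import *
def L(n): z=np.load(n+"w.npz"); return z["im"],z["P"]
def near(P,c,r): return np.hypot(P[...,0]-c[0],P[...,1]-c[1])<r
im,P=L("b"); print("bench",np.nanmedian(P[200:300,150:250,2]))
m=near(P,(636,-300),75)&(P[...,2]>25)&(P[...,2]<40); print("block",m.sum(),np.median(P[m][:,2]),rect(P,m))
im,P=L("h"); print("bench",np.nanmedian(P[150:200,30:100,2]))
n=near(P,(601,191),62)
for a,b in((60,80),(25,35)):
    m=n&(P[...,2]>a)&(P[...,2]<b); print("handle",a,m.sum(),np.median(P[m][:,2]),rect(P,m))
hsv=cv2.cvtColor(im,cv2.COLOR_RGB2HSV)
m=n&(P[...,2]<31)&(P[...,2]>15)&((hsv[...,0]<8)|(hsv[...,0]>172))&(hsv[...,1]>150)&(hsv[...,2]>60)
print("red",m.sum(),rect(P,m))
im,P=L("g"); hsv=cv2.cvtColor(im,cv2.COLOR_RGB2HSV)
n=near(P,(617,-52),110)&(P[...,2]>12)
bed=n&(hsv[...,1]>60)
Q=P[bed]
for k in range(5):
    A=np.c_[Q[:,:2],np.ones(len(Q))]; c=np.linalg.lstsq(A,Q[:,2],rcond=None)[0]; r=abs(A@c-Q[:,2]); Q=Q[r<2.5 if k>1 else r<8]
nn=np.array([-c[0],-c[1],1]);nn/=np.linalg.norm(nn)
print("bed",len(Q),c,"tilt",np.degrees(np.arccos(nn[2])),"dir",np.degrees(np.arctan2(c[1],c[0])),"n",nn)
x=np.array([0,0,1])-nn*nn[2]; x/=np.linalg.norm(x); y=np.cross(nn,x)
o=np.array([617,-52,c@[617,-52,1]])
def loc(q): return (q-o)@np.c_[x,y,nn]
B=loc(Q); print("bed rect",cv2.minAreaRect(B[:,:2].astype(np.float32)),np.percentile(B[:,:2],[.5,99.5],axis=0))
q=loc(P[n]); w=q[(q[:,2]>3.5)&(q[:,2]<14)]
print("rails+stop",len(w),cv2.minAreaRect(w[:,:2].astype(np.float32)),"x-range",np.percentile(w[:,0],[.5,99.5]))
for s in (-1,1):
    a=w[(s*w[:,1]>40)&(w[:,0]>-40)&(w[:,0]<60)]; pf=np.polyfit(a[:,0],a[:,1],1); print("rail",s,len(a),pf,np.percentile(a[:,1],[2,50,98]),np.median(a[:,2]))
a=w[(abs(w[:,1])<45)&(w[:,0]<0)]; pf=np.polyfit(a[:,1],a[:,0],1); print("stop",len(a),pf,np.percentile(a[:,0],[2,50,98]),np.median(a[:,2]))
print(o,x,y)
np.savez("bed.npz",o=o,x=x,y=y,n=nn)
E
```

```text
bench -0.8190797070896849
block 7459 30.507046890238342 ((640.647216796875, -304.7220764160156), (59.22588348388672, 104.4734115600586), 1.7897205352783203)
bench -0.982097201420288
handle 60 2669 68.36252987063088 ((611.2318725585938, 193.81167602539062), (84.03350067138672, 24.056034088134766), 82.10184478759766)
handle 25 4227 28.88940862835375 ((611.21044921875, 193.759521484375), (96.05712890625, 70.25891876220703), 82.16361999511719)
red 640 ((611.34326171875, 194.4363555908203), (78.60543060302734, 64.96405029296875), 82.11357879638672)
bed 2676 [ 3.86685578e-01 -4.51344757e-02 -1.89005734e+02] tilt 21.27149790574498 dir -6.657517981104166 n [-0.36034139  0.04205955  0.93187181]
bed rect ((60.00383758544922, 1.46234130859375), (28.70708465576172, 134.3633575439453), 0.5082990527153015) [[ 48.57716384 -57.94358863]
 [ 74.28213414  68.24459018]]
rails+stop 2911 ((1.6087112426757812, 0.23719024658203125), (142.61985778808594, 131.93772888183594), 0.5400639176368713) x-range [-67.77863343  72.7396823 ]
rail -1 962 [ 1.56273983e-02 -5.99682079e+01] [-65.1448172  -59.52847614 -55.27859314] 7.1911730590800556
rail 1 1170 [9.22499182e-03 6.12229226e+01] [56.51070702 61.33442188 66.15686404] 7.783123991722999Traceback (most recent call last):
  File "<stdin>", line 29, in <module>
    raise TypeError("expected non-empty vector for x")
TypeError: expected non-empty vector for x
```

```bash
python3 - <<'E'
from h import *
z=np.load("gw.npz"); im,P=z["im"],z["P"]
n=(np.hypot(P[...,0]-617,P[...,1]+52)<110)&(P[...,2]>8)
Q=P[np.hypot(P[...,0]-617,P[...,1]+52)<40]
A=np.c_[Q[:,:2],np.ones(len(Q))]
for k in range(5):
    c=np.linalg.lstsq(A,Q[:,2],rcond=None)[0]; r=abs(A@c-Q[:,2]); A,Q=A[r<3],Q[r<3]
nn=np.array([-c[0],-c[1],1]);nn/=np.linalg.norm(nn)
print("bed",len(Q),r.mean(),c,"tilt",np.degrees(np.arccos(nn[2])),"dir",np.degrees(np.arctan2(c[1],c[0])))
x=np.array([0,0,1])-nn*nn[2]; x/=np.linalg.norm(x); y=np.cross(nn,x)
o=np.array([617,-52,c@[617,-52,1]])
q=(P[n]-o)@np.c_[x,y,nn]
b=q[abs(q[:,2])<2]; print("bed ext",np.percentile(b[:,:2],[.5,99.5],axis=0))
w=q[(q[:,2]>3.5)&(q[:,2]<14)]
print("rails+stop",len(w),cv2.minAreaRect(w[:,:2].astype(np.float32)))
for s in (-1,1):
    a=w[(s*w[:,1]>40)&(w[:,0]>-50)&(w[:,0]<60)]; print("rail",s,len(a),np.polyfit(a[:,0],a[:,1],1),np.percentile(a[:,1],[2,50,98]),np.median(a[:,2]))
a=w[(abs(w[:,1])<45)&(w[:,0]<-30)]; print("stop",len(a),np.polyfit(a[:,1],a[:,0],1),np.percentile(a[:,0],[2,50,98]),np.median(a[:,2]))
print(o,x,y,nn)
np.savez("bed.npz",o=o,x=x,y=y,n=nn)
E
```

```text
bed 0 nan [0. 0. 0.] tilt 0.0 dir 0.0<stdin>:9: RuntimeWarning: Mean of empty slice.
  ret = ret.dtype.type(ret / rcount)
<stdin>:10: RuntimeWarning: invalid value encountered in divide
Traceback (most recent call last):
IndexError: index -1 is out of bounds for axis 0 with size 0
```

```bash
python3 - <<'E'
from h import *
for n in ("top","scene"):
    im,P=cloud(n); m=np.hypot(P[...,0]-617,P[...,1]+52)<40; print(n,m.sum(),np.nanmean(P[...,2][m]) if m.any() else 0)
z=np.load("gw.npz"); im,P=z["im"],z["P"]
v=~np.isnan(P[...,2])
h=np.where(v,np.clip(P[...,2]*2.5,0,254),255).astype(np.uint8)
c=cv2.applyColorMap(h,cv2.COLORMAP_JET); c[~v]=0
s=(slice(100,300),slice(220,440))
cv2.imwrite("pics/g.png",cv2.resize(np.hstack([im[s][:,:,::-1],c[s]]),None,fx=1.8,fy=1.8,interpolation=0))
E
```

```text
top 797 50.3571312107168
scene 637 48.12024972714171
```

View pics/g.png

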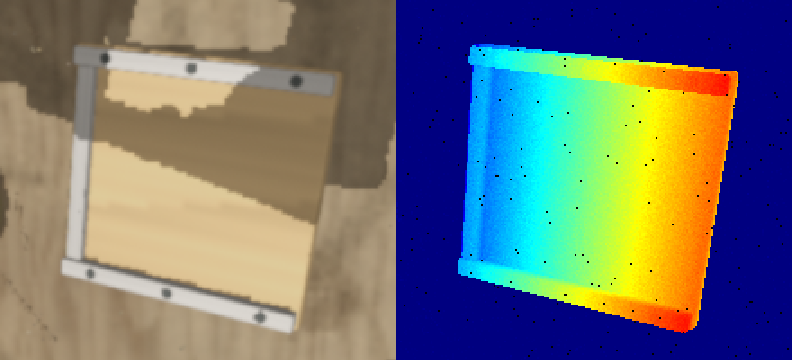

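Depth on the bed is good: stop at the left edge, rails at the top and bottom of the crop. The failure is in my fit, so I'll make it robust.

```bash
cat > bed.py <<'E'
from h import *
def run(P):
    o=np.array([617.,-52,0]); m=(np.hypot(P[...,0]-617,P[...,1]+52)<40); Q=P[m]-o
    A=np.c_[Q[:,:2],np.ones(len(Q))]; c=np.linalg.lstsq(A,Q[:,2],rcond=None)[0]
    for k in range(4):
        r=abs(A@c-Q[:,2]); g=r<max(3,2.5*np.median(r)); c=np.linalg.lstsq(A[g],Q[g,2],rcond=None)[0]
    nn=np.array([-c[0],-c[1],1]);nn/=np.linalg.norm(nn)
    print("bed",len(Q),g.sum(),np.median(r),c,"tilt",np.degrees(np.arccos(nn[2])),"dir",np.degrees(np.arctan2(c[1],c[0])))
    x=np.array([0,0,1])-nn*nn[2]; x/=np.linalg.norm(x); y=np.cross(nn,x); o[2]=c[2]
    n=(np.hypot(P[...,0]-617,P[...,1]+52)<115)&(P[...,2]>6)
    q=(P[n]-o)@np.c_[x,y,nn]
    w=q[(q[:,2]>4)&(q[:,2]<14)]
    for s in (-1,1):
        a=w[(s*w[:,1]>40)&(w[:,0]>-50)&(w[:,0]<60)]; print("rail",s,len(a),np.polyfit(a[:,0],a[:,1],1),np.percentile(a[:,1],[2,50,98]),np.median(a[:,2]))
    a=w[(abs(w[:,1])<45)&(w[:,0]<-30)]; print("stop",len(a),np.polyfit(a[:,1],a[:,0],1),np.percentile(a[:,0],[2,50,98]),np.median(a[:,2]))
    np.savez("bed.npz",o=o,x=x,y=y,n=nn); print(o,x,y,nn)
E
python3 - <<'E'
from bed import *
run(np.load("gw.npz")["P"])
E
```

```text
bed 31899 24921 4.8429112975536555 [6.27432296e-03 1.08871162e+00 3.40474522e+02] tilt 47.43247493218736 dir 89.66980397943732
rail -1 1798 [  0.18293172 -60.92572497] [-71.74367415 -62.49801684 -41.83696036] 5.836406967366264
rail 1 2071 [-0.15093632 60.12954444] [41.5176149  61.27791434 70.63773863] 6.146656629837773Traceback (most recent call last):
  File "<stdin>", line 2, in <module>
  File "bed.py", line 15, in run
    a=w[(abs(w[:,1])<45)&(w[:,0]<-30)]; print("stop",len(a),np.polyfit(a[:,1],a[:,0],1),np.percentile(a[:,0],[2,50,98]),np.median(a[:,2]))
                                                            ~~~~~~~~~~^^^^^^^^^^^^^^^^^
    raise TypeError("expected non-empty vector for x")
TypeError: expected non-empty vector for x
```

The gripper's own body falls inside the mask at z around 340, so I'll cap z at 100.

```bash
sed -i 's/^def run(P):/def run(P):\n    P=P.copy(); P[P[...,2]>100]=np.nan/' bed.py; python3 - <<'E'
from bed import *
run(np.load("gw.npz")["P"])
E
```

```text
bed 5151 5150 0.5070193808030865 [ 4.42067967e-01 -4.81437096e-02  4.86521625e+01] tilt 23.973844296064552 dir -6.2153404416776
rail -1 1118 [ 2.65723592e-03 -5.95889400e+01] [-65.19232356 -59.25851672 -55.43371116] 9.80709436573076
rail 1 1264 [2.04110884e-03 6.12584046e+01] [56.46076848 61.28757031 66.03721143] 9.97531660543869
stop 828 [ 5.90974679e-02 -6.32686488e+01] [-116.55782167  -61.62602044  -57.33136569] 6.807626818849576
[617.        -52.         48.6521625] [ 0.90836014 -0.09892557  0.40631956] [1.08265527e-01 9.94122012e-01 6.93889390e-18] [-0.40393122  0.0439904   0.91373104]
```

The bed fit gives a tilt of 23.97°, a stop 6.8 mm high and rails 10 mm high, as given. The handle grip measures 84x24 mm at z 68 and the block 104x59 mm at z 30.5. Both agree with the sizes given, with about 1 mm of depth bias. Next: grasp.

```bash
python3 - <<'E'
from h import *
r=np.radians
R=down(r(82.1)); hx,hy=611.2,193.8
ctrl.move_ptp([hx,hy,130],R); ctrl.move_l([hx,hy,59],vel=100,threshold=15)
print(sensors.read_state()["eef_pos"])
ctrl.gripper_to(15,80); s=sensors.read_state(); print(s["grip_width"],s["grasp_force"],s["eef_pos"],s["force"],s["t"])
ctrl.move_l([hx,hy,190],vel=150)
R2=down(r(91.8)); bx,by=640.6,-304.7
ctrl.move_ptp([bx,by,190],R2); ctrl.move_l([bx,by,110],vel=100); ctrl.hold(.3)
s=sensors.read_state(); print(s["grip_width"],s["grasp_force"],s["eef_pos"],s["force"],s["t"])
ims=[]
for n in("wrist","scene"):
    im,P=cloud(n); ims.append(im); np.savez(n+"c.npz",im=im,P=P)
a=ims[0]; b=ims[1][230:390,340:553]; b=cv2.resize(b,(640,480))
cv2.imwrite("pics/c.png",cv2.resize(np.hstack([a,b])[:,:,::-1],(800,300),interpolation=cv2.INTER_AREA))
E
```

```text
[611.94892852 193.94243228  59.77904094]
18.50036957541121 78.29036040231586 [611.52976454 193.86825753  59.63591237] [-1.18798684 -0.44256592  4.11294982] 8.3833
18.57472121669727 78.44737462699413 [ 640.94697242 -304.91324258  110.78812534] [ 0.7757189   0.52233508 -1.33070148] 12.475
```

View pics/c.png

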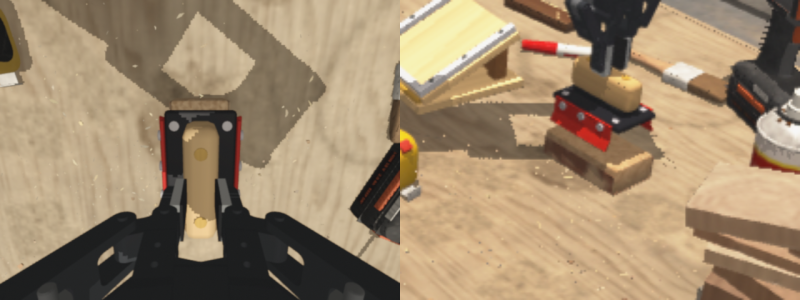

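The handle is held over the block (wrist pixel (320,190), scene crop (600,110)). I'll check its tilt and offsets from the wrist cloud before pressing.

```bash
cat > chk.py <<'E'
from h import *
def chk(P,im,eef,R):
    q=(P-eef)@R; ok=np.abs(q).max(-1)<90
    hsv=cv2.cvtColor(im,cv2.COLOR_RGB2HSV)
    # tool frame: x along handle, y across, z down; grip top z~-11, deck top ~+29
    wood=ok&(hsv[...,1]>70)&(hsv[...,0]>8)&(hsv[...,0]<25)&(q[...,2]<5)&(q[...,2]>-30)&(abs(q[...,1])<16)
    dk=ok&(q[...,2]>20)&(q[...,2]<38)&(abs(q[...,1])<30)&(abs(q[...,1])>14)&(q[...,0]>14)
    for n,m in(("grip",wood),("deck",dk)):
        a=q[m]; c=np.linalg.lstsq(np.c_[a[:,:2],np.ones(len(a))],a[:,2],rcond=None)[0]
        print(n,len(a),"tilt x,y deg",np.degrees(c[:2]).round(2),"z0",c[2].round(1),"x",np.percentile(a[:,0],[1,99]).round(1),"y",np.percentile(a[:,1],[1,50,99]).round(1))
    a=q[wood]; e=[[x,np.median(a[abs(a[:,0]-x)<3,1])] for x in range(0,40,6) if (abs(a[:,0]-x)<3).sum()>20]; print("grip mid y",np.round(e,1).tolist())
E
python3 - <<'E'
from chk import *
z=np.load("wristc.npz"); s=sensors.read_state(); P=z["P"]; chk(P,z["im"],s["eef_pos"],s["eef_rot"])
m=(P[...,2]>25)&(P[...,2]<36)&(np.hypot(P[...,0]-640,P[...,1]+305)<80); a=P[m]; print("block end",len(a),np.percentile(a,[1,50,99],axis=0))
E
```

```text
grip 9274 tilt x,y deg [ 1.94 -0.68] z0 -8.8 x [-37.9  41.7] y [-10.7   0.8  11.9]
deck 4099 tilt x,y deg [0.4  0.14] z0 30.5 x [14.3 47.7] y [-29.7 -14.3  29.9]
grip mid y [[0.0, 0.8], [6.0, 0.8], [12.0, 0.8], [18.0, 0.4], [24.0, 0.4], [30.0, 0.4], [36.0, 0.4]]
block end 1537 [[ 611.08421548 -262.48746394   25.55203138]
 [ 639.00807841 -257.16556775   30.13323524]
 [ 667.45845969 -252.07451606   31.96566388]]
```

The handle is level and centred to within 1 mm. Next I'll press it down and test the lift.

```bash
python3 - <<'E'
from chk import *
p=lambda l:(lambda s:print(l,s["eef_pos"].round(1),s["force"].round(1),s["grip_width"].round(1),round(s["t"],2)))(sensors.read_state())
bx,by=640.3,-304.7
ctrl.move_l([bx,by,90],vel=60); p("at90")
print(ctrl.move_l([bx,by,62],vel=25,threshold=32)); p("pressed"); ctrl.hold(.4); p("held")
s=sensors.read_state(); im,P=cloud("wrist"); chk(P,im,s["eef_pos"],s["eef_rot"])
im2,_=cloud("scene"); cv2.imwrite("pics/d.png",cv2.resize(im2[230:390,340:553,::-1],(640,480),interpolation=3))
E
```

```text
Traceback (most recent call last):
AttributeError: 'float' object has no attribute 'round'
```

```bash
python3 - <<'E'
from chk import *
p=lambda l:(lambda s:print(l,s["eef_pos"].round(1),s["force"].round(1),round(s["grip_width"],1),round(s["t"],2)))(sensors.read_state())
bx,by=640.3,-304.7
p("at90")
print(ctrl.move_l([bx,by,62],vel=25,threshold=32)); p("pressed"); ctrl.hold(.4); p("held")
s=sensors.read_state(); im,P=cloud("wrist"); chk(P,im,s["eef_pos"],s["eef_rot"])
im2,_=cloud("scene"); cv2.imwrite("pics/d.png",cv2.resize(im2[230:390,340:553,::-1],(640,480),interpolation=3))
E
```

```text
at90 [ 639.7 -304.3   88.8] [-0.5  0.5 -0.3] 18.8 13.06
True
pressed [ 640.4 -305.    69.4] [-1.1  0.2  5.1] 18.4 14.06
held [ 640.4 -305.    69.3] [-2.1  0.9  4. ] 18.6 14.46
grip 9270 tilt x,y deg [ 1.79 -0.55] z0 -8.5 x [-37.9  41.9] y [-10.9   0.6  11.7]
deck 3888 tilt x,y deg [0.87 0.03] z0 30.4 x [14.4 48. ] y [-28.2  14.3  28.8]
grip mid y [[0.0, 0.7], [6.0, 0.6], [12.0, 0.6], [18.0, 0.2], [24.0, 0.2], [30.0, 0.2], [36.0, 0.2]]
```

View pics/d.png

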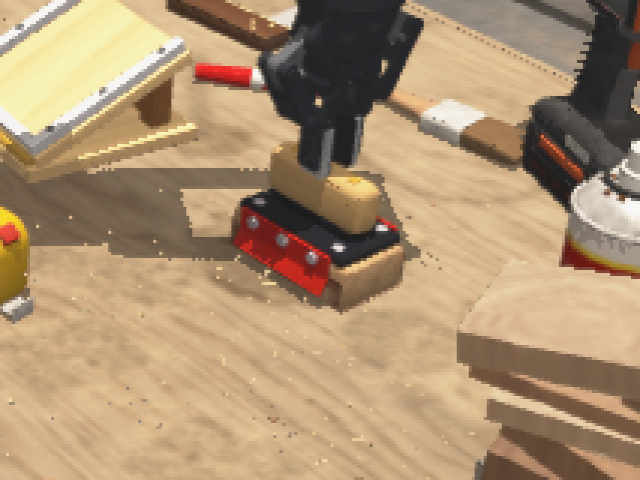

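The handle is down (TCP 69.3 against 69 expected). I'll give it a slightly firmer press, lift, carry it to a tilted hover over the guide and check from there.

```bash
cat > seat.py <<'E'
from chk import *
b=np.load("bed.npz"); X,Y,N=b["x"],b["y"],b["n"]
O=b["o"]+N*0.9+X*-57.5+Y*0.5     # bed origin (stop face, mid rails)
RB=np.c_[Y,X,-N]
def tcp(x,y,z): return O+X*x+Y*y+N*(z+69.0)
p=lambda l:(lambda s:print(l,"bed",((s["eef_pos"]-O)@np.c_[X,Y,N]-[0,0,69.0]).round(1),s["force"].round(1),round(s["grip_width"],1),round(s["t"],2)))(sensors.read_state())
E
python3 - <<'E'
from seat import *
e=sensors.read_state()["eef_pos"]
print(ctrl.move_l([e[0],e[1],62],vel=25,threshold=38)); print(sensors.read_state()["eef_pos"],sensors.read_state()["force"]); ctrl.hold(.4)
ctrl.move_l([640,-305,190],vel=120); ctrl.hold(.3); print(sensors.read_state()["eef_pos"],sensors.read_state()["force"])
print("O",O,tcp(36,0,0))
ctrl.move_ptp(tcp(36,0,70),RB); ctrl.move_l(tcp(36,0,35),vel=80); ctrl.hold(.3); p("hover")
s=sensors.read_state(); im,P=cloud("wrist"); np.savez("s.npz",im=im,P=P,e=s["eef_pos"],R=s["eef_rot"]); chk(P,im,s["eef_pos"],s["eef_rot"])
im2,_=cloud("scene"); cv2.imwrite("pics/e.png",cv2.resize(np.hstack([im,cv2.resize(im2[150:310,270:483],(640,480))])[:,:,::-1],(800,300),interpolation=cv2.INTER_AREA))
E
```

```text
False
[ 641.03580079 -305.15121185   69.18721049] [-11.22426682   7.36583722  28.27832969]
[ 639.7937624  -304.88406855  189.41745241] [-0.08635618 -0.23507604 -2.55024433]
O [564.45988665 -45.77512721  26.11114549] [569.28959728 -46.3011101  103.7860915 ]
hover bed [36.5 -0.  35.5] [-0.4 -1.  -2. ] 18.5 18.88
grip 9258 tilt x,y deg [ 1.87 -0.7 ] z0 -8.3 x [-37.7  42. ] y [-11.1   0.4  11.5]
deck 3904 tilt x,y deg [1.09 0.57] z0 30.6 x [14.5 48.1] y [-28.7 -14.5  28.4]
grip mid y [[0.0, 0.4], [6.0, 0.4], [12.0, 0.4], [18.0, -0.0], [24.0, -0.0], [30.0, 0.4], [36.0, -0.0]]
```

View pics/e.png

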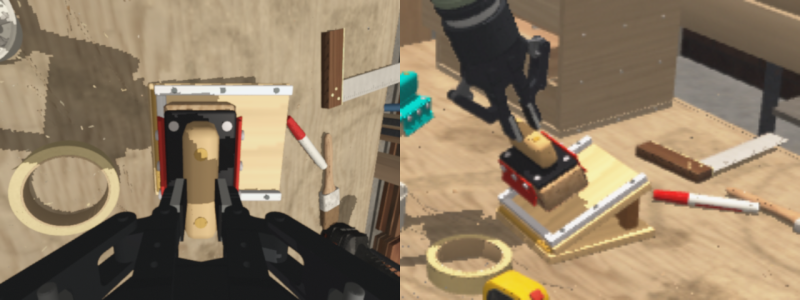

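The joined sander hovers over the guide, tilted, with its length across the slope; in the wrist view the far rail is at (245,90) and the block's end at (200,103). I'll check the gap to the rail and the stop position in this frame.

```bash
python3 - <<'E'
from seat import *
z=np.load("s.npz"); P=z["P"]; q=(P-O)@np.c_[X,Y,N]
a=q[(q[...,2]>5.5)&(q[...,2]<12)&(q[...,0]>10)&(q[...,0]<100)&(abs(q[...,1]-60)<12)]
print("far rail",len(a),np.percentile(a[:,1],[2,50,98]),np.median(a[:,2]))
a=q[(q[...,2]>5.5)&(q[...,2]<12)&(q[...,0]>75)&(q[...,0]<115)&(abs(q[...,1]+60)<12)]
print("near rail",len(a),np.percentile(a[:,1],[2,50,98]) if len(a) else 0)
a=q[(q[...,2]>60)&(q[...,2]<69)&(abs(q[...,0]-36)<40)&(q[...,1]>48.5)&(q[...,1]<60)]
print("block end",len(a),np.percentile(a,[1,50,99],axis=0).round(1).tolist())
for x0 in (-1,):
  g=np.load("gw.npz")["P"]; g=(g-O)@np.c_[X,Y,N]
  a=g[(g[...,2]>4)&(g[...,2]<9)&(abs(g[...,0]+5)<9)&(abs(g[...,1])<48)]; print("stop",len(a),np.percentile(a[:,0],[2,10,50,90,98]),np.median(a[:,2]),np.polyfit(a[:,1],a[:,0],1))
E
```

```text
far rail 2228 [56.25428193 61.26588286 65.70715555] 8.929500396783176
near rail 568 [-65.00965121 -59.42984956 -55.43080842]
block end 968 [[8.5, 48.5, 60.9], [35.9, 50.5, 64.4], [63.4, 52.4, 66.5]]
stop 806 [-9.65725066 -8.56186356 -4.25684194 -0.58301941  0.10610083] 5.930335224481351 [-2.06894014e-03 -4.46782686e+00]
```

Everything agrees with the stop and rails. Next: lower, slide down to the stop, seat and release.

```bash
python3 - <<'E'
from seat import *
print(ctrl.move_l(tcp(36,.3,8),vel=60,threshold=12)); p("z8")
print(ctrl.move_l(tcp(35,.3,1.5),vel=25,threshold=10)); p("z1.5")
print(ctrl.move_l(tcp(29,.3,1.5),vel=20,threshold=7)); p("slid")
e=(sensors.read_state()["eef_pos"]-O)@np.c_[X,Y,N]
x=e[0]+.5
print(ctrl.move_l(tcp(x,.3,-3),vel=15,threshold=10)); p("down"); ctrl.hold(.3); p("held")
E
```

```text
False
z8 bed [35.6  0.4  7.5] [ 0.6  0.3 -1.9] 18.6 19.58
False
z1.5 bed [34.8  0.3  1.4] [ 0.8 -0.9 -2.3] 18.3 20.0
False
slid bed [29.6  0.2  1.8] [ 1.3  0.7 -2.4] 18.8 20.45
True
down bed [30.   0.2  0.3] [-1.   0.5  3. ] 18.6 20.68
held bed [30.1  0.2  0.3] [-1.3 -0.   5.9] 18.6 20.98
```

```bash
python3 - <<'E'
from seat import *
ctrl.gripper_to(60); p("open"); e=sensors.read_state()["eef_pos"]
ctrl.move_l(e+N*60,vel=80); ctrl.move_l(e+N*130,vel=120)
ctrl.move_ptp([617,-30,290],down(np.pi/2)); ctrl.hold(.3)
s=sensors.read_state(); im,P=cloud("wrist"); p("view")
q=(P-O)@np.c_[X,Y,N]; ok=(np.abs(q).max(-1)<110)
def R(n,lo,hi,extra=True):
    m=ok&(q[...,2]>lo)&(q[...,2]<hi)&extra; a=q[m]
    c=np.linalg.lstsq(np.c_[a[:,:2],np.ones(len(a))],a[:,2],rcond=None)[0]
    print(n,m.sum(),"rect",cv2.minAreaRect(a[:,:2].astype(np.float32)),"z",np.median(a[:,2]).round(1),"tilt",np.degrees(c[:2]).round(2))
R("grip",70,90); R("deck",35,45,np.hypot(q[...,0]-31,q[...,1])<62)
a=q[ok&(q[...,2]>26)&(q[...,2]<34)&(abs(q[...,0]-31)<45)&(q[...,1]>48.5)&(q[...,1]<60)]; print("block end",len(a),np.percentile(a,[2,50,98],axis=0).round(1).tolist())
a=q[ok&(q[...,2]>26)&(q[...,2]<34)&(abs(q[...,0]-31)<45)&(q[...,1]<-48.5)&(q[...,1]>-60)]; print("block end2",len(a),np.percentile(a,[2,50,98],axis=0).round(1).tolist() if len(a) else 0)
im2,_=cloud("scene"); cv2.imwrite("pics/f.png",cv2.resize(np.hstack([im,cv2.resize(im2[150:310,270:483],(640,480))])[:,:,::-1],(800,300),interpolation=cv2.INTER_AREA))
E
```

```text
open bed [28.   0.5 -0.6] [ 0.5 -0.5  0.1] 59.8 21.46
view bed [152.6  21.2 152.2] [ 0.7 -0.4 -0.7] 59.8 24.13
grip 2061 rect ((-15.809343338012695, 45.377296447753906), (70.38819885253906, 198.1007537841797), 46.015480041503906) z 77.6 tilt [ 0.04 -1.03]
deck 2691 rect ((32.56516647338867, -0.07217788696289062), (69.8286361694336, 96.14830780029297), 0.3296961486339569) z 38.5 tilt [-1.91 -0.46]
block end 224 [[5.3, 48.6, 26.2], [33.4, 50.5, 29.4], [58.5, 52.4, 31.2]]
block end2 24 [[28.4, -51.5, 27.4], [49.7, -50.9, 29.5], [58.8, -49.3, 31.2]]
```

View pics/f.png

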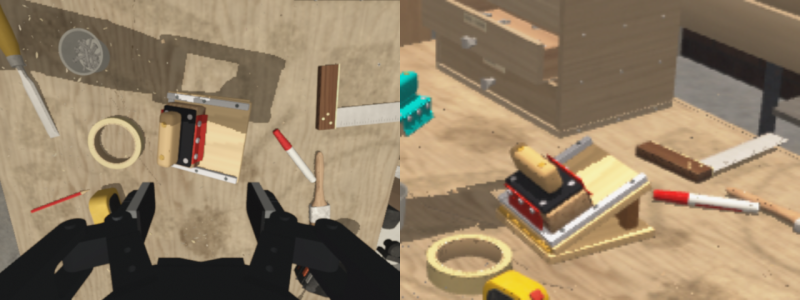

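The sander sits on the bed against the stop between the rails (wrist pixel (185,137)), and the bystanders have not moved. I'll do one cleaner tilt and position check, then hand in.

```bash
python3 - <<'E'
from seat import *
ctrl.gripper_to(85)
im,P=cloud("wrist"); q=(P-O)@np.c_[X,Y,N]
def fit(n,m):
    a=q[m]
    for k in range(3):
        A=np.c_[a[:,0]-31,a[:,1],np.ones(len(a))]; c=np.linalg.lstsq(A,a[:,2],rcond=None)[0]; r=abs(A@c-a[:,2]); a=a[r<2]
    print(n,len(a),np.degrees(c[:2]).round(2),c[2].round(1),np.percentile(a[:,:2],[1,99],axis=0).round(1).tolist())
near=(abs(q[...,0]-31)<60)&(abs(q[...,1])<55)
fit("deck",near&(abs(q[...,2]-38.8)<4)&(abs(q[...,0]-31)<27)&(abs(q[...,0]-33)>16))
fit("grip",near&(abs(q[...,2]-78.7)<4)&(abs(q[...,0]-31)<25))
fit("bed",(q[...,0]>75)&(q[...,0]<120)&(abs(q[...,1])<50)&(abs(q[...,2])<5))
s=near&(q[...,1]>49)&(q[...,2]>27)&(q[...,2]<34); print("blk end x",s.sum(),np.percentile(q[s][:,0],[1,5,95,99]))
t=near&(abs(q[...,1])<48)&(q[...,2]>2)&(q[...,2]<40)&(q[...,0]>55); print("uphill side",np.percentile(q[t],[1,50,99],axis=0).round(1).tolist())
E
```

```text
deck 879 [-0.16 -0.14] 38.6 [[4.8, -45.3], [57.9, 47.1]]
grip 1497 [-3.28  0.01] 78.0 [[21.2, -38.5], [41.1, 38.7]]
bed 3835 [-0.06  0.03] -0.8 [[75.4, -48.9], [119.5, 49.1]]
blk end x 174 [ 4.29724687  7.0200487  56.65235238 59.26803118]
uphill side [[55.2, -46.2, 7.0], [64.0, 4.1, 30.0], [69.4, 47.1, 39.5]]
```

```bash
python3 -c "
from plant import ctrl
print(ctrl.finish_job())"
```

```text
the job is handed in; nothing more can be done
None
```

I pressed the handle fully home on the block, lifted the two as one, and left the sander released on the guide, flat on the bed between the rails and against the low stop; the job is handed in and no verdict was returned.

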